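Put up the green plating card

TASK

Put up the green plating card for this shift. First take the marker off the card stand's ledges and lay it in the flat metal tray; then tip the green card forward in its slot by the upper part of its back edge until it rests by itself on the steel bar of the holder, with the gripper off it. Then take it by the end that sticks out, draw it out, and set its foot on both ledges of the stand before letting go, so that it stays leaning back on the stand, centred and square, picture toward the front; leave the other two cards standing in their slots and do not bump the wine glass.

Things in the scene. Friction and masses are not known exactly. Their poses are not given: they have to be found in the camera images.
- card_green: Green picture card, rigid: 90 mm wide (its x), 8 mm thick (its y), 170 mm tall (its z), 120 to 200 g; origin at the centre of its bottom edge; the picture (white round plate) is on its +y face, the small paper strip is near its top. At the start it stands upright in one of the holder's three slots, axes parallel to the holder's (any card may be in any slot).
- card_red: Red picture card, rigid: 90 mm wide (its x), 8 mm thick (its y), 170 mm tall (its z), 120 to 200 g; origin at the centre of its bottom edge; the picture (white round plate) is on its +y face, the small paper strip is near its top. At the start it stands upright in one of the holder's three slots, axes parallel to the holder's (any card may be in any slot); to be left standing there.
- card_blue: Blue picture card, rigid: 90 mm wide (its x), 8 mm thick (its y), 170 mm tall (its z), 120 to 200 g; origin at the centre of its bottom edge; the picture (white round plate) is on its +y face, the small paper strip is near its top. At the start it stands upright in one of the holder's three slots, axes parallel to the holder's (any card may be in any slot); to be left standing there.
- green_foot (a point): Centre of the bottom edge of the green card (the card's origin).
- green_top (a point): Centre of the top edge of the green card, 170 mm above its foot along the card's z.
- green_front (a point): A point in the air 100 mm out from the centre of the green card's picture, along the card's +y.
- holder: Fixed wooden card holder, 176 x 116 mm. Origin on the table under the rear face of the front lip, middle slot; -x is its front, toward the robot, z up. Three slots at y = -26, 0, +26 mm, 11 mm wide between dividers 60 mm tall. Lip at x = 0, 22 mm high. Cards stand from x = 2 to 92 mm, tops at z = 180 mm; behind them only a stop 30 mm high at x = 98 to 106 mm.
- holder_floor (a point): Floor of the middle slot, 50 mm behind the lip, 10 mm above the table. Above the dividers there are 18 mm of free air between neighbouring cards: too little to grip one by its faces.
- holder_bar (a point): Middle of the steel rest bar, 10 mm thick, along the holder's y, 56 mm in front of the lip, 78 mm above the table. A card whose top is pushed forward (-x) from behind turns about the lip, passes its balance at about 30 degrees, drops a little farther and stays leaning forward on the bar, 34 to 45 degrees from upright; its upper 70 mm stick out beyond the bar, clear of the other cards.
- stand: Fixed dark steel card stand: base plate 110 x 110 x 6 mm with two L-shaped brackets 14 mm wide at y = -37 and +37 mm, only the base between them. Origin on the table under the middle of the ledges; -x is its front, toward the robot, z up. In place, the card's x axis runs along the stand's y, its picture faces the stand's -x, its top leans to +x.
- stand_ledge (a point): Middle between the two ledges at the height of their tops, 40 mm above the table. The ledges reach from x = -13 mm (toe at the front, 10 mm above the ledge) to x = +13 mm (foot of the sloped backs) in the stand's frame.
- stand_back (a point): Middle between the upper ends of the two sloped backs. The backs start at the rear of the ledges, lean back (+x) 15 degrees from upright and are 115 mm long along the slope.
- marker: White marker with black cap, round, 17 mm thick, 136 mm long along its own y; origin at mid-length on its underside. At the start it lies across both ledges of the stand, in the trough, along the stand's y.
- tray: Fixed shallow aluminium tray, 200 mm (its x) by 90 mm (its y), 18 mm high, walls and floor 4 to 5 mm; origin at the centre of its underside.
- tasting_glass: Empty stemmed wine glass, 81 mm wide, 202 mm tall, loose, standing at the back between holder and stand; origin at the centre of its foot. Not to be bumped.
Not all that is in view belongs to the job. There is more than one size of the marker; the one meant has the size given above.

How it is judged (in metres and radians):
On the way, in this order (a step that is already met when the one before it is completed fails the run):
1. the marker lies in the tray, released (x of marker in the frame of tray between -0.09 and 0.09 m and y of marker in the frame of tray between -0.042 and 0.042 m and height (world z) of marker below 0.025 m and contact force between the fingers and marker below 0.1 N), for 0.2 s.
2. the green card is tipped forward in its slot and rests on the holder's bar by itself, not touched by the fingers (angle between card_green's own z axis and vertical between 0.52 and 0.95 rad and x of green_foot in the frame of holder between 0 and 0.09 m and z of green_foot in the frame of holder below 0.06 m and x of green_top in the frame of holder below 0 m and contact force between the fingers and card_green below 0.1 N and contact force between card_green and holder above 0.2 N and angular speed of card_green below 0.3 rad/s), for 0.2 s.
3. the green card's foot is on, or within 12 mm above, the stand's ledges while the fingers still hold the card (x of green_foot in the frame of stand between -0.02 and 0.02 m and y of green_foot in the frame of stand between -0.02 and 0.02 m and z of green_foot in the frame of stand between 0.03 and 0.052 m and contact force between the fingers and card_green above 0.3 N), for 0.1 s.
At the end, for the whole second after the job is handed in: Green card released, at rest, foot on the ledges (within 20 mm of the middle), leaning back on the stand 0.15 to 0.6 rad, square within 0.2 rad, picture to the front; marker in the tray; red and blue cards in their slots (tilt under 0.25 rad, moved under 30 mm) (all of step 1 and x of green_foot in the frame of stand between -0.02 and 0.02 m and y of green_foot in the frame of stand between -0.02 and 0.02 m and z of green_foot in the frame of stand between 0.034 and 0.048 m and angle between card_green's own z axis and vertical between 0.15 and 0.6 rad and x of green_top in the frame of stand above 0.02 m and x of green_front in the frame of stand below -0.02 m and angle between the x axis of card_green and the y axis of stand, either way round below 0.2 rad and contact force between card_green and stand above 0.2 N and linear speed of card_green below 0.02 m/s and angular speed of card_green below 0.1 rad/s and angle between each of card_red, card_blue's own z axis and vertical below 0.25 rad and distance of each of card_red, card_blue from where it was at the start of the episode below 0.03 m); the robot touches nothing.
It fails at once if the red or blue card is tipped more than 0.25 rad or moved more than 30 mm (not (angle between each of card_red, card_blue's own z axis and vertical below 0.25 rad and distance of each of card_red, card_blue from where it was at the start of the episode below 0.03 m)).
It fails at once if the wine glass is moved more than 20 mm or tilted more than 0.2 rad (distance of tasting_glass from where it was at the start of the episode above 0.02 m or angle between tasting_glass's own z axis and vertical above 0.2 rad).
It also fails if it takes over 67 s, if anything falls off the work surface, if the arm or the gripper's body presses on something with over 40 N, if the wrist force passes 120 N, or if a joint passes its speed limit or range.

ROBOT

A 6-joint arm with a two-finger parallel gripper is mounted at the origin on a cart in front of the work surface, level with it; the furniture and walls round the work are solid. World frame = base frame: x ahead of the robot, y to its left, z up, the work surface at z = 0. Lengths are in m, angles in degrees, forces in N, time in s.
With the tool pointing down it reaches from about 0.3 to 0.85 m from the base axis. Payload 5.4 kg.
Tool frame: the origin (TCP) lies between the finger pads; the fingertips stand 11 mm ahead of it and the grasp point (between the pads) lies 8 mm behind it; z points along the fingers, y is the line along which they close (so a half turn about z gives the same grasp; the last joint's range is limited). The gripper opens to 85 mm and grips with 20 to 120 N. Pads are 22 mm wide; open, the fingers measure 114 mm over their backs; the gripper's body (76 mm by 85 mm) begins 54 mm behind the grasp point. The pads swing forward as they close: fully open they stand 13 mm farther back than shut.
Start: joints at [57.175, 9.076, 91.501, -0, 79.423, -12.038], TCP at [0.204, 0.538, 0.242] pointing down, gripper open.
Joint ranges: [-166.64, 166.64], [-54.1, 131.32], [10.49, 154.53], [-73.88, 253.88], [9.74, 151.15], [-171.62, 171.62]. Speed limits (degrees/s): [147.25, 147.25, 180, 180, 180, 180].

INTERFACE

Orientations are given as [roll, pitch, yaw] about the fixed x, y, z axes, in that order (R = Rz(yaw) Ry(pitch) Rx(roll)).
In Python, from workcell import readout, viewer, workorder, finder gives the robot as it stands.
- The arm moves only by the tool play_rows, never from a script. Its argument "motion" is a list of rows, each a list of 2 entries, a list of its own where there are three numbers: the shift along the world's x, y, z in units of 25 mm (1.0 is 25 mm), then the turn about the world's z in units of 6 degrees (1.0 is 6 degrees). In form: [[[x, y, z], turn], ...]. A call has 1 to 12 rows; each row is the pose to reach, as a shift and turn from the pose commanded when the call began; what a row does not reach only later rows make up. A row lasts 1/10 s, in which the tool goes at most 50 mm and 8.59 degrees, less where a joint would pass 70% of its speed; a pose out of reach is approached as far as the arm can. A call with a gripper value outside its range is refused whole. "fingers" is the opening, from 0 (shut) to 1 (fully open), set as the call begins (left out, the last holds). The fingers move at their own pace and stop on an object; "squeeze" is the grip in N (left out, the last holds). Time passes only in rows, so rows that repeat a pose let the fingers close. It gives the time, the measured TCP pose, the force, the opening and the grip force at its end, in the units of the state.
- readout.get_obs(): the state, without advancing time (a new reading comes with each control period).
- viewer.snapshot(name): name is "side" or "top"; returns a dict with "pixels" (480x640x3 uint8, red, green, blue), "fovy" (degrees; the focal length in pixels is half the picture's height over the tangent of half this angle, whatever the lens; pixels are square), "cx", "cy" (the principal point, pixels), "eye" and "orientation" of the camera in the world. Camera axes: x right, y down, z forward; pixel columns grow to the right and rows downward; lengths in m; the calibration is good to about 2 mm. A picture is of the moment at which its call begins. There is no depth.
- workorder.close_job(): hands the job in; it is judged then, once.
Trained networks look in a picture, given as the dict that the camera call returned (one of the last four; its "shot" number tells which), for a name from the list of things; names that differ only in an ending like _2 or _b are one class to them, and where a whole thing is asked for, a point or a joint stands for the part that bears it (a point fixed in the world has none). Each returns a list of dicts, best first, with "p" (0 to 1); they miss things now and then, are a little off and sometimes report something else, mostly with a low value. They report only what shows in the picture. A call takes as long as a camera call. They do not tell look-alikes from the thing itself.
- finder.look_for(picture, query): "xyz" ([x, y, z] in m, in the coordinates of the camera as it stood for that picture, good to about 4 mm: the middle of the surface that is visible of it).
- finder.cut_out(picture, query): "pixels" (480x640 bool, what is visible of it).
- finder.mark_of(picture, query): "xyz" ([x, y, z] in m, in the coordinates of the camera as it stood for that picture, good to about 4 mm: a listed point, or the origin of a listed thing).
The state is a dict: "time_s": time; "joint_pos": joint angles; "qvel": joint speeds; "joint_torque": joint torques, N m; "tool_pos": TCP position; "ee_rot": TCP orientation; "contact_force": force on the tool from outside, world axes, zero at the start; "ft_torque": the same for the moment, N m; "grip_width": opening from 0.0 (shut) to 1.0 (fully open); "grip_force": force on a finger pad.
Only numpy, scipy, OpenCV 4.12 (cv2) and the standard library are available. Lean on these libraries where they do the work, as an engineer would, in place of code of your own. Each camera call takes 0.05 s, during which the arm holds its last target. There are 200 camera calls.

## Working session

There is one attempt and no reset: what is moved stays moved. The work goes in short steps, Python scripts to look and compute and a tool call to move; the robot and the scene stay as the last step left them, time stands still between calls to the robot, and variables do not carry over. Pictures are saved under pics/ and viewed, at most 10 in all, crops included, and the job is handed in when it is done.

Besides the shell and the picture viewer there is one more tool, called in YAML: its name, and indented under it one key for each argument. play_rows: Moves the arm, as the interface text tells. Its arguments: {"type":"object","properties":{"motion":{"type":"array"},"fingers":{"type":"number"},"squeeze":{"type":"number"}},"required":["motion"]}

```bash
mkdir -p pics; ls
cat > h.py <<'E'
import numpy as np, cv2
from scipy.spatial.transform import Rotation as Rn
from workcell import readout, viewer, workorder, finder
def rot(s):
    o=np.array(s["orientation"])
    if o.shape==(3,3): return o
    if o.size==4: return Rn.from_quat(o).as_matrix()
    return Rn.from_euler('xyz',o,degrees=True).as_matrix()
def W(s,p): return np.array(s["eye"])+rot(s)@np.array(p)
def save(s,n): cv2.imwrite('pics/'+n,s["pixels"][:,:,::-1])
def foc(s): return 240/np.tan(np.radians(s["fovy"])/2)
def proj(s,p):
    c=rot(s).T@(np.array(p)-np.array(s["eye"])); f=foc(s)
    return np.array([s["cx"]+f*c[0]/c[2], s["cy"]+f*c[1]/c[2]])
def onz(s,u,v,z):
    d=rot(s)@np.array([(u-s["cx"])/foc(s),(v-s["cy"])/foc(s),1]); e=np.array(s["eye"])
    return e+d*(z-e[2])/d[2]
E
python3 - <<'E'
from h import *
print(readout.get_obs())
np.set_printoptions(precision=4,suppress=True)
for n in ("side","top"):
    s=viewer.snapshot(n); save(s,n+'0.png')
    print(n,s["fovy"],s["cx"],s["cy"],s["eye"],s["orientation"])
    for q in ("card_green","card_red","card_blue","green_foot","green_top","holder","holder_floor","holder_bar","stand","stand_ledge","stand_back","marker","tray","tasting_glass"):
        print(q,[(round(r["p"],2),W(s,r["xyz"]),proj(s,W(s,r["xyz"])).round()) for r in finder.mark_of(s,q)[:3]])
E
```

```text
pics
{'time_s': 0.0, 'joint_pos': array([ 5.71754089e+01,  9.11362720e+00,  9.15704884e+01,  8.08846516e-05,
        7.94208977e+01, -1.20387810e+01]), 'qvel': array([-0.02892141, -0.05373225,  0.0333867 ,  0.0522859 ,  0.0786281 ,
       -0.0816717 ]), 'joint_torque': array([ 2.17539942e-03, -3.96005630e+01, -3.31428552e+01, -7.63838034e-05,
        8.51406570e-03, -6.43069981e-06]), 'tool_pos': array([0.20377344, 0.53708699, 0.241322  ]), 'ee_rot': array([-1.79897313e+02, -2.19807247e-02,  1.59214155e+02]), 'contact_force': array([-0.42607629,  1.08649003,  0.09144858]), 'ft_torque': array([-0.04074924,  0.02581897,  0.01595761]), 'grip_force': 0.0, 'grip_width': 1.0011694356467629}
side 54.520690740556525 326.69594193295023 246.21540801879482 [0.5907 0.7179 0.7291] [-130.9446   -0.9389  177.5454]
card_green []
card_red []
card_blue [(0.5, array([0.4953, 0.2106, 0.0424]), array([361., 349.]))]
green_foot [(0.6, array([ 0.5433, -0.2599,  0.1844]), array([325., 148.])), (0.34, array([ 0.4549, -0.0174, -0.0001]), array([368., 276.]))]
green_top [(0.62, array([ 0.5439, -0.2621,  0.1833
[... 1541 characters left out ...]
8 , -0.2405,  0.0001]), array([441., 277.]))]
holder_floor [(0.56, array([ 0.5353, -0.2346,  0.0121]), array([439., 258.]))]
holder_bar [(0.81, array([ 0.4323, -0.2594,  0.0753]), array([458., 296.]))]
stand [(0.69, array([ 0.4954,  0.2137, -0.0013]), array([267., 273.]))]
stand_ledge [(0.74, array([0.4957, 0.213 , 0.0415]), array([265., 270.]))]
stand_back [(0.85, array([0.5399, 0.2116, 0.1523]), array([260., 244.]))]
marker [(0.7, array([0.5302, 0.3549, 0.0037]), array([213., 259.])), (0.68, array([0.4949, 0.2223, 0.0369]), array([261., 271.]))]
tray []
tasting_glass [(0.57, array([0.6685, 0.0102, 0.001 ]), array([345., 209.])), (0.39, array([0.4955, 0.2196, 0.0383]), array([262., 270.]))]
```

View pics/side0.png

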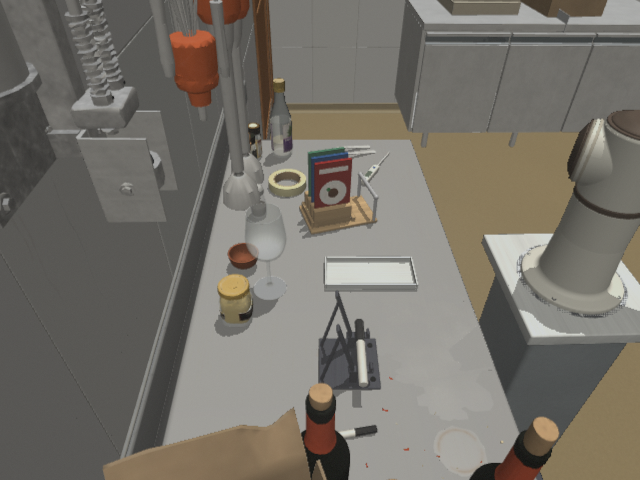

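View pics/top0.png

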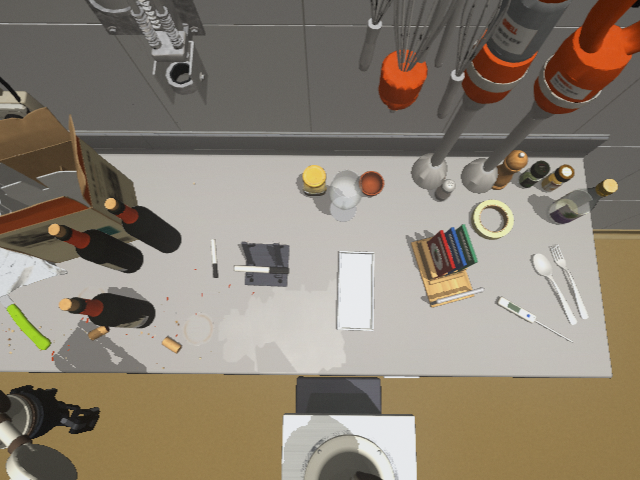

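Side view: the stand with a marker lying across it is at (358,360), the tray at (369,274), the holder with its cards at (335,195) and the glass at (268,250). Top view: stand (266,265), tray (356,290), holder (447,265), glass (344,195).

Candidates for the marker: one on the stand at top (261,270) / side (361,350), about 55 px long, and a shorter look-alike on the table at top (214,258) / side (360,432), about 38 px long. I choose the one on the ledges. The next picture is a close crop to check that and to measure poses.

Run:
```python
from h import *
t=cv2.imread('pics/top0.png'); s=cv2.imread('pics/side0.png')
def c(im,x,y,w=100,h=75): 
    p=cv2.resize(im[y:y+h,x:x+w],(400,300),interpolation=cv2.INTER_CUBIC)
    for k in range(0,w,20): cv2.putText(p,str(x+k),(k*400//w,8),0,.3,(0,0,255),1); cv2.line(p,(k*400//w,8),(k*400//w,13),(0,0,255))
    for k in range(0,h,15): cv2.putText(p,str(y+k),(0,k*300//h+4),0,.3,(0,0,255),1)
    return p
cv2.imwrite('pics/c0.png',np.vstack([np.hstack([c(t,400,220),c(t,220,230)]),np.hstack([c(s,290,145,108,81),c(s,308,285,140,105)])]))
S=viewer.snapshot("side");T=viewer.snapshot("top")
# triangulate
def tri(a,b):
    def ray(s,p): 
        d=rot(s)@np.array([(p[0]-s["cx"])/foc(s),(p[1]-s["cy"])/foc(s),1]); return np.array(s["eye"]),d/np.linalg.norm(d)
    o1,d1=ray(S,a);o2,d2=ray(T,b)
    k=np.linalg.lstsq(np.c_[d1,-d2],o2-o1,rcond=None)[0]
    p,q=o1+k[0]*d1,o2+k[1]*d2
    return ((p+q)/2).round(3),np.linalg.norm(p-q).round(3)
print('blenderA',tri((242,190),(430,172)),'B',tri((242,190),(483,175)),tri((250,160),(483,175)))
print('glass top',tri((266,212),(345,187)))
for px in ((339,251),(374,251),(373,330),(336,329)): print('tray top corners',onz(T,*px,0.018).round(4))
for px in ((324,260),(415,258),(416,289),(323,290)): print('tray side corners',onz(S,*px,0.018).round(4))
for n,s in(("S",S),("T",T)):
    for q in ("marker","tray"):
        for r in finder.cut_out(s,q)[:3]:
            v,u=np.nonzero(r["pixels"]); print(n,q,round(r["p"],2),u.min(),u.max(),v.min(),v.max(),len(u),cv2.minAreaRect(np.c_[u,v].astype(np.float32)))
```

```text
blenderA (array([ 0.737, -0.198,  0.11 ]), np.float64(0.005)) B (array([ 0.769, -0.371, -0.004]), np.float64(0.004)) (array([ 0.729, -0.328,  0.114]), np.float64(0.005))
glass top (array([0.663, 0.018, 0.206]), np.float64(0.006))
tray top corners [0.5507 0.0256 0.018 ]
tray top corners [ 0.5515 -0.0651  0.018 ]
tray top corners [ 0.3513 -0.059   0.018 ]
tray top corners [0.3529 0.033  0.018 ]
tray side corners [ 0.552  -0.0534  0.018 ]
tray side corners [ 0.3448 -0.0549  0.018 ]
tray side corners [0.3609 0.042  0.018 ]
tray side corners [0.5577 0.0395 0.018 ]
S marker 0.96 354 367 319 385 615 ((360.63104248046875, 352.07244873046875), (66.35334777832031, 10.214594841003418), 85.2363510131836)
S marker 0.71 339 376 425 437 291 ((357.8365173339844, 431.6310729980469), (8.369991302490234, 37.32704162597656), 81.02737426757812)
S tray 0.66 324 417 257 290 3062 ((370.5, 273.5), (33.0, 93.0), 90.0)
S tray 0.64 308 344 147 194 252 ((317.04962158203125, 163.3804168701172), (25.523466110229492, 57.948055267333984), 38.50065231323242)
T marker 0.89 236 289 266 273 334 ((262.4688415527344, 269.27874755859375), (53.15749740600586, 6.514791011810303), 2.2906100749969482)
T marker 0.6 211 217 240 276 168 ((214.2655029296875, 257.9823303222656), (36.186336517333984, 4.65632963180542), 86.18592071533203)
T marker 0.16 445 466 227 273 460 ((455.58526611328125, 249.60882568359375), (45.63441467285156, 18.713943481445312), 85.60128784179688)
T tray 0.76 338 374 251 330 2803 ((355.934326171875, 290.4798889160156), (35.57857131958008, 79.02366638183594), 1.080924153327942)
```

View pics/c0.png

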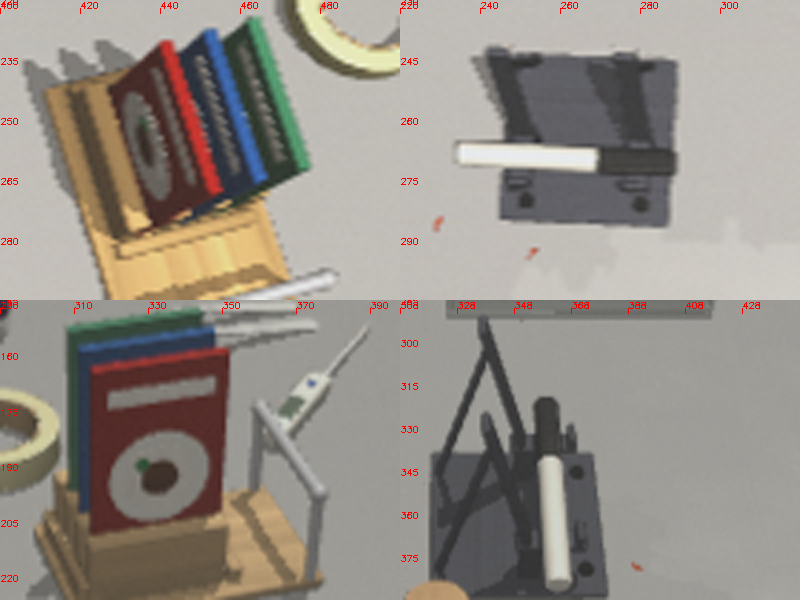

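Close crop: the chosen marker lies across both brackets of the stand, top (234,268) to (289,270), with its black cap toward -y. Green is the rearmost/right card, with its top edge at top (462,224) to (476,262). The cards run red, blue, green toward -y.

Run:
```python
from h import *
T=viewer.snapshot("top");S=viewer.snapshot("side")
P=lambda u,v,z,s=T: onz(s,u,v,z)[:2].round(4)
for n,a,b in(("red",(441,230.7),(454,267.5)),("blue",(452,227.7),(465.2,264.5)),("green",(462.7,224.7),(475.7,261.7))):
    A=P(*a,.18);B=P(*b,.18);d=A-B; print(n,"rear",A,"front",B,np.linalg.norm(d),np.degrees(np.arctan2(d[1],d[0])))
print("base corners",[P(*c,.006) for c in((241.8,242),(289.5,245),(287,286.5),(245,284.5))])
print("marker ends T",P(234,268.3,.0485),P(289,270.5,.0485),"S",P(361,320,.0485,S),P(360,383,.0485,S), "small", P(212,240,.008),P(216,276,.008))
print("S red top",P(292+21.5,162.5,.18,S),P(350.5,158,.18,S),"green", P(308.5,150.5,.18,S),P(343.5,147.5,.18,S))
acc={}
for k in range(3):
    for s in (viewer.snapshot("top"),viewer.snapshot("side")):
        for q in("holder","holder_floor","holder_bar","stand","stand_ledge","stand_back","green_top"):
            r=finder.mark_of(s,q)
            if r: acc.setdefault(q,[]).append(W(s,r[0]["xyz"]))
for q,v in acc.items(): print(q,np.median(v,0).round(4),len(v))
```

```text
red rear [ 0.5671 -0.1981] front [ 0.484  -0.2222] 0.0865241006887677 16.172795006630604
blue rear [ 0.5743 -0.2231] front [ 0.4909 -0.2473] 0.08684008291106132 16.18103048945784
green rear [ 0.5814 -0.2476] front [ 0.4973 -0.2708] 0.08724133194764969 15.42216131873867
base corners [array([0.5751, 0.2814]), array([0.5681, 0.1555]), array([0.459, 0.159]), array([0.4632, 0.2674])]
marker ends T [0.4985 0.2893] [0.4941 0.1515] S [0.4903 0.1485] [0.5053 0.2838] small [0.5794 0.3599] [0.4843 0.3431]
S red top [ 0.5721 -0.2042] [ 0.4864 -0.2228] green [ 0.5827 -0.2587] [ 0.4992 -0.2718]
holder [ 0.4882 -0.2468  0.001 ] 6
holder_floor [ 0.5343 -0.2357  0.0116] 6
holder_bar [ 0.4337 -0.263   0.0771] 6
stand [ 0.4985  0.2157 -0.0006] 6
stand_back [0.5413 0.211  0.152 ] 6
stand_ledge [0.4962 0.2117 0.0414] 4
green_top [ 0.5411 -0.2617  0.1823] 5
```

play_rows:
  motion:
    - [[0,-1.8,0],0.5]
    - [[0,-3.6,0],1]
    - [[0,-5.4,0],1.5]
    - [[0,-7.2,0],2]
    - [[1.4,-8.6,0],2.5]
    - [[2.8,-10,0],3]
    - [[4.2,-11.4,0],3]
    - [[5.6,-12.8,0],3]
    - [[7,-14.2,0],3]
    - [[8.5,-15.6,0],3]
    - [[10,-17,-0.3],3]
    - [[11.4,-18.4,-0.6],3]
  fingers: 1
  squeeze: 40

```text
time_s: 5.5
tool_pos: [0.4885, 0.0779, 0.2281]
ee_rot: [180.0, 0.1, 177.2]
contact_force: [1.1, 0.5, 1.2]
grip_width: 0.998
grip_force: 0.0
```

play_rows:
  motion:
    - [[0.2,-0.1,-1.8],0]
    - [[0.2,-0.1,-3.6],0]
    - [[0.2,-0.1,-5.2],0]
    - [[0.2,-0.1,-6.6],0]
    - [[0.2,-0.1,-7.4],0]
    - [[0.2,-0.1,-7.4],0]

```text
time_s: 6.1
tool_pos: [0.4889, 0.0774, 0.0397]
ee_rot: [180.0, -0.4, 177.2]
contact_force: [-1.1, -0.3, 0.3]
grip_width: 1.0
grip_force: 0.0
```

Run:
```python
from h import *
S=viewer.snapshot("side");T=viewer.snapshot("top")
o=readout.get_obs();print(o["tool_pos"],o["time_s"])
a=cv2.resize(S["pixels"][270:420,260:460],(800,600),interpolation=cv2.INTER_CUBIC)
cv2.imwrite('pics/p1.png',a[:,:,::-1])
```

```text
[0.49226553 0.07725587 0.04337509] 6.2
```

View pics/p1.png

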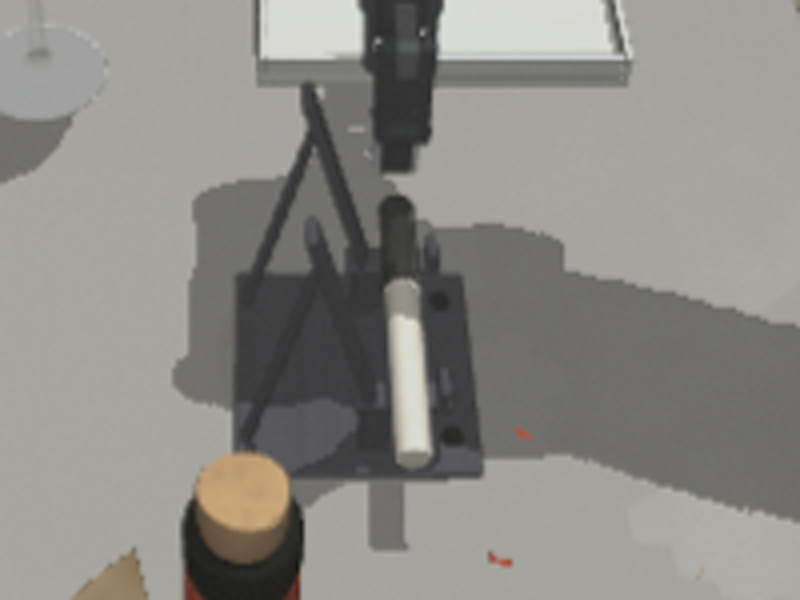

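The open gripper's finger tip, at side (360,311), lines up with the marker's cap end at (359,320). I'll push it along +y.

play_rows:
  motion:
    - [[0,0.25,0],0]
    - [[0,0.45,0],0]
    - [[0,0.6,0],0]
    - [[0,0.7,0],0]
    - [[0,0.8,0],0]
    - [[0,0.9,0],0]
    - [[0,1.0,0],0]
    - [[0,1.08,0],0]
    - [[0,1.16,0],0]
    - [[0,1.16,0],0]

```text
time_s: 7.2
tool_pos: [0.4918, 0.1065, 0.0427]
ee_rot: [180.0, -0.0, 177.2]
contact_force: [0.0, 0.0, -0.2]
grip_width: 0.998
grip_force: 0.0
```

Run:
```python
from h import *
S=viewer.snapshot("side")
o=readout.get_obs();print(o["tool_pos"],o["contact_force"],o["time_s"])
a=cv2.resize(S["pixels"][270:420,260:460],(800,600),interpolation=cv2.INTER_CUBIC)
cv2.imwrite('pics/p2.png',a[:,:,::-1])
r=finder.cut_out(S,"marker")
for k in r[:2]:
    v,u=np.nonzero(k["pixels"]); 
    for e in (v.min()+1,v.max()-1): print(round(k["p"],2),e,onz(S,u[v==e].mean(),e,.0485).round(4))
```

```text
[0.4918054  0.10637087 0.04272703] [ 0.54376512  0.89684091 -0.29249864] 7.25
0.84 427 [0.5004 0.3614 0.0485]
0.84 436 [0.5301 0.3748 0.0485]
0.73 161 [ 0.5166 -0.4324  0.0485]
0.73 207 [ 0.5598 -0.2135  0.0485]
```

View pics/p2.png

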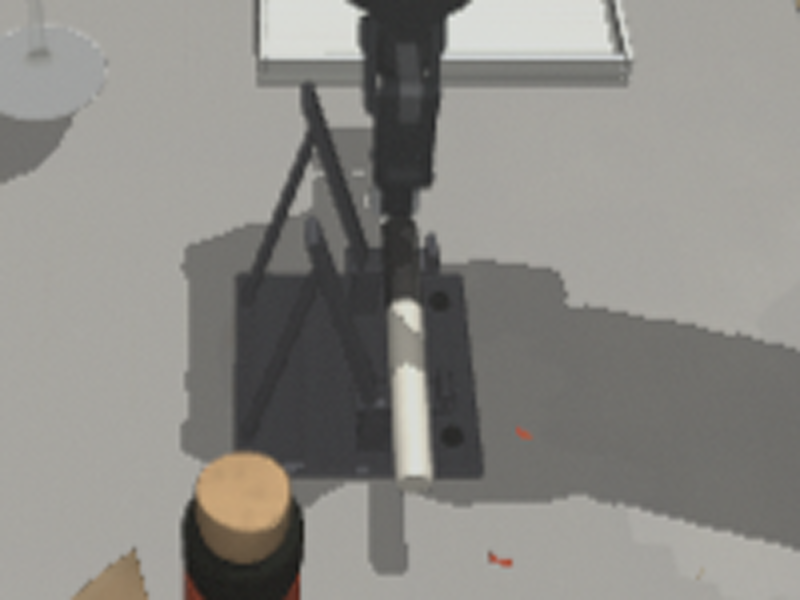

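The marker has slid about 10 mm, and the bracket is still roughly 10 mm from the finger. I'll push a little more.

play_rows:
  motion:
    - [[0,0.1,0],0]
    - [[0,0.18,0],0]
    - [[0,0.24,0],0]
    - [[0,0.24,0],0]

```text
time_s: 7.7
tool_pos: [0.4918, 0.1125, 0.0428]
ee_rot: [180.0, 0.0, 177.2]
contact_force: [-0.0, 0.1, -1.1]
grip_width: 1.001
grip_force: 0.0
```

play_rows:
  motion:
    - [[0,-0.3,0.5],0]
    - [[0,-0.3,2.3],-1.4]
    - [[0,-0.3,4.2],-2.8]
    - [[0,0,6],-4.2]
    - [[0,0.8,7.5],-5.6]
    - [[0,2.4,7.8],-7]
    - [[0,4,7.8],-8.4]
    - [[0.2,5.6,7.8],-9.8]
    - [[0.3,7,7.8],-11.2]
    - [[0.36,7.5,7.8],-12.6]
    - [[0.36,7.5,7],-14]
    - [[0.36,7.5,6],-15]
  fingers: 0.7

```text
time_s: 8.9
tool_pos: [0.5021, 0.3003, 0.1948]
ee_rot: [179.8, -0.1, 87.0]
contact_force: [1.2, -0.2, -0.5]
grip_width: 0.7
grip_force: 0.0
```

play_rows:
  motion:
    - [[0,0,-1.4],0]
    - [[0,0,-2.8],0]
    - [[0,0,-4.2],0]
    - [[0,0,-5],0]
    - [[0,0,-5],0]

```text
time_s: 9.4
tool_pos: [0.4986, 0.2983, 0.0651]
ee_rot: [-179.7, 0.1, 87.2]
contact_force: [-0.6, 0.7, -0.4]
grip_width: 0.7
grip_force: 0.0
```

Run:
```python
from h import *
S=viewer.snapshot("side");T=viewer.snapshot("top")
o=readout.get_obs();print(o["tool_pos"],o["ee_rot"],o["contact_force"],o["time_s"])
f=lambda s,x,y:cv2.resize(s["pixels"][y:y+150,x:x+100],(400,600),interpolation=cv2.INTER_CUBIC)
cv2.imwrite('pics/p3.png',np.hstack([f(S,310,290),f(T,190,200)])[:,:,::-1])
```

```text
[0.50152039 0.29960691 0.06896889] [ 1.79945678e+02 -1.90764340e-02  8.71976443e+01] [1.06153252 0.32106179 0.00690301] 9.5
```

View pics/p3.png

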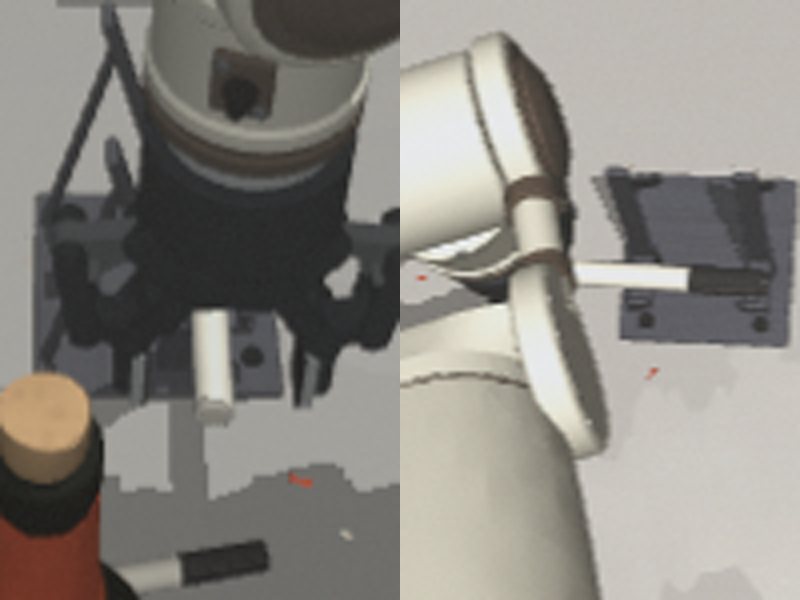

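The marker's white end sits between the open fingers, at side (363,392). I'll go down and grip.

play_rows:
  motion:
    - [[0.1,0.02,-0.6],0]
    - [[0.1,0.02,-1.1],0]
    - [[0.1,0.02,-1.12],0]

```text
time_s: 9.8
tool_pos: [0.5021, 0.2998, 0.0379]
ee_rot: [-179.8, 0.1, 87.2]
contact_force: [-0.3, -1.6, 0.5]
grip_width: 0.699
grip_force: 0.0
```

play_rows:
  motion:
    - [[0,0,0],0]
    - [[0,0,0],0]
    - [[0,0,0],0]
    - [[0,0,0],0]
    - [[0,0,0],0]
    - [[0,0,0],0]
    - [[0,0,0],0]
  fingers: 0
  squeeze: 40

```text
time_s: 10.5
tool_pos: [0.5036, 0.3004, 0.04]
ee_rot: [180.0, -0.0, 87.2]
contact_force: [0.3, 0.3, 0.8]
grip_width: 0.167
grip_force: 38.8
```

play_rows:
  motion:
    - [[0,0,0.4],0]
    - [[0,0,1.4],0]
    - [[0,0,3],0]
    - [[0,0,4.8],0]
    - [[0,0,6.6],0]
    - [[0,-1,7.5],-1]
    - [[0,-2.6,7.5],-2.4]
    - [[0,-4.2,7.5],-3.8]
    - [[0,-5.8,7.5],-5.2]
    - [[0.1,-7.4,7.5],-6.6]
    - [[0.2,-9,7.5],-8]
    - [[0.3,-10.6,7.5],-9.4]

```text
time_s: 11.7
tool_pos: [0.5105, 0.0337, 0.228]
ee_rot: [180.0, -0.0, 30.5]
contact_force: [1.3, 0.4, -0.5]
grip_width: 0.168
grip_force: 38.8
```

play_rows:
  motion:
    - [[0.1,-1,0],-1.4]
    - [[0.15,-1.8,-0.4],-2.8]
    - [[0.15,-1.92,-2],-4.2]
    - [[0.15,-1.92,-3.4],-5.1]
    - [[0.15,-1.92,-4.4],-5.1]
    - [[0.15,-1.92,-4.4],-5.1]

```text
time_s: 12.3
tool_pos: [0.5114, -0.012, 0.1139]
ee_rot: [-179.9, 0.5, 0.2]
contact_force: [-0.5, -0.5, 0.3]
grip_width: 0.171
grip_force: 38.9
```

Run:
```python
from h import *
S=viewer.snapshot("side")
o=readout.get_obs();print(o["tool_pos"],o["ee_rot"],o["contact_force"],o["time_s"],o["grip_width"])
f=lambda s,x,y:cv2.resize(s["pixels"][y:y+120,x:x+160],(800,600),interpolation=cv2.INTER_CUBIC)
cv2.imwrite('pics/p4.png',f(S,280,200)[:,:,::-1])
```

```text
[ 0.51325391 -0.01238807  0.11637269] [-179.94389021    0.20403104    0.22203482] [-0.28980093  0.57044361  0.06912431] 12.35 0.16550450061434568
```

View pics/p4.png

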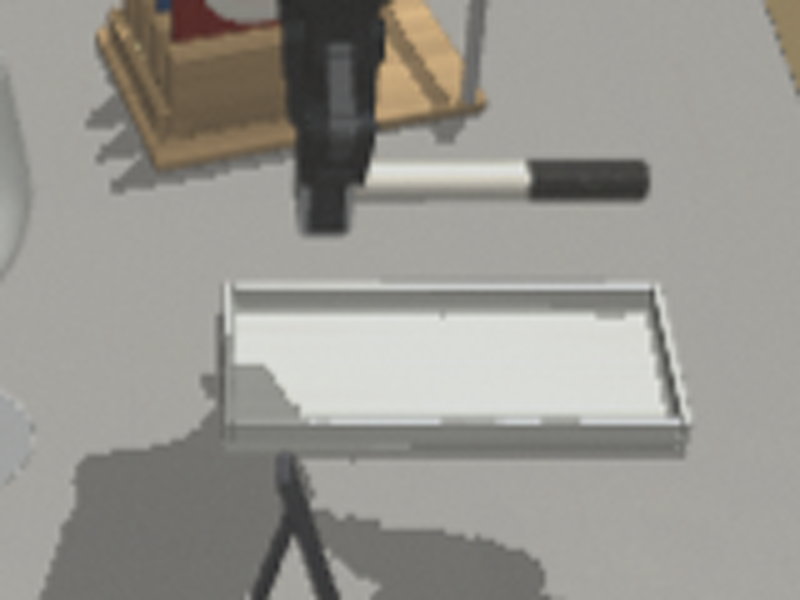

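The marker hangs level over the tray, lined up with it, side (352..410,237). I'll lower it and release.

play_rows:
  motion:
    - [[0,0,-1.4],0]
    - [[0,0,-2.6],0]
    - [[0,0,-3.4],0]
    - [[0,0,-3.8],0]
    - [[0,0,-3.92],0]
    - [[0,0,-3.92],0]

```text
time_s: 12.95
tool_pos: [0.5158, -0.013, 0.0207]
ee_rot: [180.0, -0.1, 0.2]
contact_force: [-0.2, 0.3, -0.0]
grip_width: 0.168
grip_force: 38.9
```

play_rows:
  motion:
    - [[0,0,0],0]
    - [[0,0,0],0]
    - [[0,0,0],0]
  fingers: 0.4

```text
time_s: 13.25
tool_pos: [0.5152, -0.0129, 0.0201]
ee_rot: [180.0, -0.1, 0.2]
contact_force: [-0.7, -0.6, 0.0]
grip_width: 0.4
grip_force: 0.0
```

play_rows:
  motion:
    - [[0,0,0.4],0]
    - [[0,0,1.5],0]
    - [[0,0,3.2],0]
    - [[0,0,5],0.5]
    - [[0,0,6.8],1.3]
    - [[0,0,8.6],2.6]
    - [[0,0,9.6],2.6]

```text
time_s: 13.95
tool_pos: [0.5159, -0.013, 0.2648]
ee_rot: [179.8, -0.4, 16.0]
contact_force: [0.6, -0.4, 0.7]
grip_width: 0.399
grip_force: 0.0
```

Run:
```python
from h import *
S=viewer.snapshot("side")
o=readout.get_obs();print(o["tool_pos"],o["ee_rot"],o["time_s"],o["grip_width"])
for r in finder.mark_of(S,"marker")[:3]: print(r["p"],W(S,r["xyz"]))
for r in finder.mark_of(S,"tasting_glass")[:3]: print(r["p"],W(S,r["xyz"]))
```

```text
[ 0.51747726 -0.01338147  0.26822167] [179.63441773  -0.62126297  15.8550155 ] 14.0 0.40397776209488867
0.8 [ 0.45750739 -0.00767374  0.00516904]
0.77 [ 0.52763703  0.34890775 -0.00177703]
0.74 [ 0.52613986 -0.21006374  0.0129279 ]
0.74 [0.67088823 0.01866406 0.00081043]
```

play_rows:
  motion:
    - [[0,-1.6,0],0]
    - [[0.2,-3.2,0],0]
    - [[0.8,-4.8,0],0]
    - [[1.6,-6.4,0],0]
    - [[2.6,-8,0],0]
    - [[3.6,-9.3,0],0]
    - [[3.6,-9.3,-0.6],0]
    - [[3.6,-9.3,-2.2],0]
    - [[3.6,-9.3,-3.6],0]
    - [[3.6,-9.3,-4.2],0]
    - [[3.6,-9.3,-4.2],0]
  fingers: 0

```text
time_s: 15.2
tool_pos: [0.6022, -0.2433, 0.1503]
ee_rot: [-179.7, 0.3, 15.8]
contact_force: [0.6, 0.3, 0.8]
grip_width: -0.001
grip_force: 0.0
```

Run:
```python
from h import *
S=viewer.snapshot("side");T=viewer.snapshot("top")
o=readout.get_obs();print(o["tool_pos"],o["ee_rot"],o["contact_force"],o["time_s"],o["grip_width"])
f=lambda s,x,y:cv2.resize(s["pixels"][y:y+120,x:x+80],(400,600),interpolation=cv2.INTER_CUBIC)
cv2.imwrite('pics/p5.png',np.hstack([f(S,295,110),f(T,410,190)])[:,:,::-1])
```

```text
[ 0.60490886 -0.24513894  0.15536008] [ 1.79954613e+02 -4.30085782e-02  1.58264966e+01] [ 0.57714003  0.09659698 -0.16929341] 15.3 -0.0021830174745046415
```

View pics/p5.png

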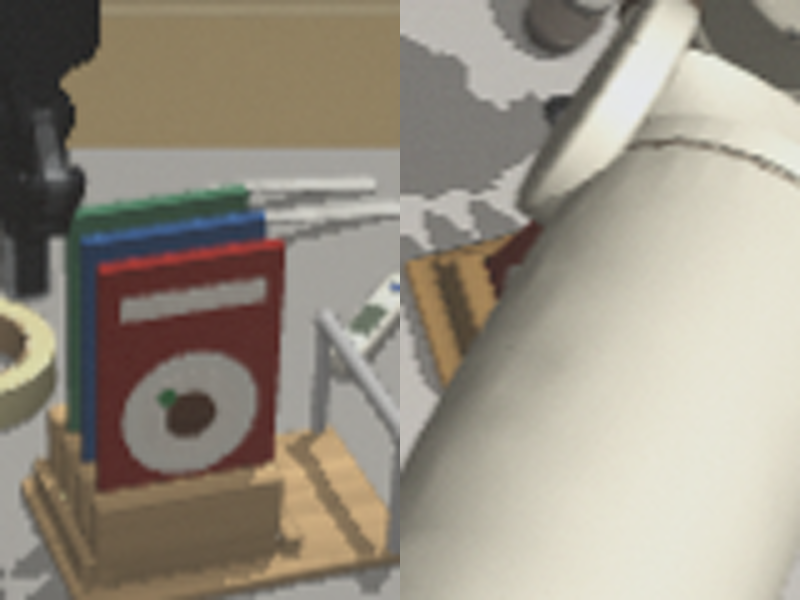

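The closed fingers, tip at side (301,167), stand behind the upper part of green's rear edge and clear of blue. I'll push it forward.

play_rows:
  motion:
    - [[0,0,0.4],0]
    - [[-0.24,-0.07,0.4],0]
    - [[-0.48,-0.13,0.4],0]
    - [[-0.68,-0.19,0.4],0]
    - [[-0.87,-0.24,0.4],0]
    - [[-1.06,-0.29,0.4],0]
    - [[-1.25,-0.35,0.4],0]
    - [[-1.45,-0.4,0.4],0]
    - [[-1.64,-0.45,0.4],0]
    - [[-1.83,-0.51,0.4],0]
    - [[-2.02,-0.56,0.4],0]
    - [[-2.2,-0.61,0.4],0]

```text
time_s: 16.5
tool_pos: [0.5491, -0.2606, 0.1642]
ee_rot: [-180.0, 0.0, 15.8]
contact_force: [-0.7, -0.4, 0.6]
grip_width: 0.001
grip_force: 0.3
```

Run:
```python
from h import *
S=viewer.snapshot("side");T=viewer.snapshot("top")
o=readout.get_obs();print(o["tool_pos"],o["ee_rot"],o["contact_force"],o["time_s"],o["grip_width"])
f=lambda s,x,y:cv2.resize(s["pixels"][y:y+120,x:x+120],(600,600),interpolation=cv2.INTER_CUBIC)
cv2.imwrite('pics/p6.png',f(S,275,110)[:,:,::-1])
```

```text
[ 0.54893173 -0.26059673  0.16407528] [-1.79977214e+02  3.13601520e-02  1.57882607e+01] [ 0.48591601 -0.50701876 -0.42698044] 16.6 -0.0011165388149475379
```

View pics/p6.png

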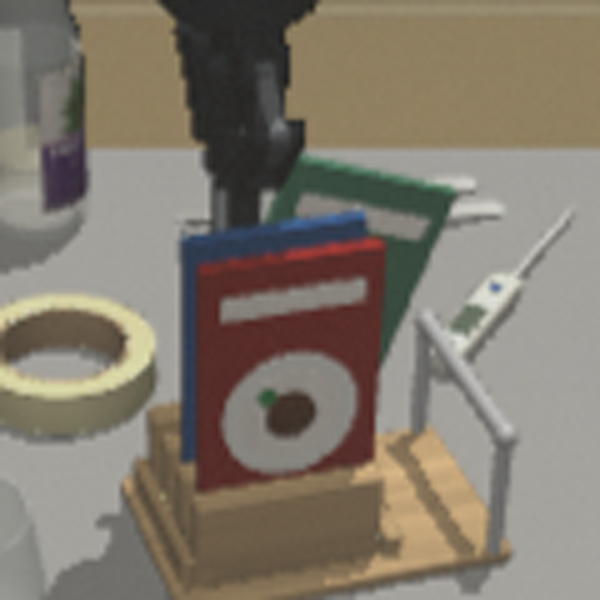

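Green has tipped about 22° and is clear of blue and red, which still stand. I'll keep pushing past the balance point.

play_rows:
  motion:
    - [[-0.15,-0.04,0],0]
    - [[-0.3,-0.08,0],0]
    - [[-0.45,-0.12,0],0]
    - [[-0.6,-0.17,0],0]
    - [[-0.75,-0.21,0],0]
    - [[-0.85,-0.24,0],0]
    - [[-0.85,-0.24,0],0]
    - [[-0.6,-0.17,0],0]
    - [[-0.3,-0.08,0],0]
    - [[-0.3,-0.08,0],0]

```text
time_s: 17.6
tool_pos: [0.5433, -0.262, 0.1644]
ee_rot: [180.0, -0.0, 15.9]
contact_force: [0.0, -0.9, -0.3]
grip_width: -0.005
grip_force: 0.0
```

```bash
cat >> h.py <<'E'
def gmask(s):
    h=cv2.cvtColor(s["pixels"],cv2.COLOR_RGB2HSV); m=((h[...,0]>55)&(h[...,0]<90)&(h[...,1]>90)&(h[...,2]>30)).astype(np.uint8)
    n,l,st,c=cv2.connectedComponentsWithStats(m); 
    k=[i for i in range(1,n) if st[i,4]>60]; return l,[(i,st[i].tolist()) for i in k]
def quad(l,i):
    c=cv2.findContours((l==i).astype(np.uint8),cv2.RETR_EXTERNAL,cv2.CHAIN_APPROX_NONE)[0][0]
    h=cv2.convexHull(c); return cv2.approxPolyDP(h,3,True)[:,0].tolist()
E
python3 - <<'E'
from h import *
np.set_printoptions(precision=4,suppress=True)
S=viewer.snapshot("side");T=viewer.snapshot("top")
o=readout.get_obs();print(o["tool_pos"],o["contact_force"],o["time_s"])
for n,s in(("S",S),("T",T)):
    l,k=gmask(s)
    for i,st in k: print(n,st,quad(l,i))
for q in("green_top","card_red","card_blue"):
  for s in(S,T):
    print(q,[(round(r["p"],2),W(s,r["xyz"])) for r in finder.mark_of(s,q)[:2]])
E
```

```text
[ 0.5425 -0.2622  0.1642] [-0.4269 -0.1878  0.2862] 17.7
green_top [(0.89, array([ 0.4344, -0.3015,  0.1727]))]
green_top []
card_red [(0.82, array([ 0.5299, -0.2111,  0.0095]))]
card_red [(0.55, array([ 0.5254, -0.2104,  0.0111]))]
card_blue []
card_blue []
```

play_rows:
  motion:
    - [[0.1,0.03,0.2],0]
    - [[0.1,0.03,1.4],0]
    - [[0.1,0.03,2.8],0]
    - [[0,0,4],0]
    - [[-0.6,-0.2,4.6],0]
    - [[-2,-0.6,4.6],0]
    - [[-3.5,-1,4.6],0]
    - [[-4.87,-1.38,4.6],0]
    - [[-4.87,-1.38,4.6],0]
  fingers: 0.7
  squeeze: 20

```text
time_s: 18.9
tool_pos: [0.4177, -0.2979, 0.2798]
ee_rot: [180.0, 0.1, 15.6]
contact_force: [0.7, -0.3, -0.1]
grip_width: 0.7
grip_force: 0.0
```

```bash
sed -i 's/h\[...,1\]>90/h[...,1]>70/; s/(h\[...,0\]>55)/(h[...,0]>50)/' h.py
python3 - <<'E'
from h import *
np.set_printoptions(precision=4,suppress=True)
S=viewer.snapshot("side");T=viewer.snapshot("top"); save(S,"s7.png"); save(T,"t7.png")
o=readout.get_obs();print(o["tool_pos"],o["contact_force"],o["time_s"])
print("px",S["pixels"][150,345:360:5].tolist())
for n,s in(("S",S),("T",T)):
    l,k=gmask(s)
    for i,st in k: print(n,st,quad(l,i))
for q in("green_top","green_foot","card_green"):
  for s in(S,T):
    print(q,[(round(r["p"],2),W(s,r["xyz"])) for r in finder.mark_of(s,q)[:2]])
    for r in finder.cut_out(s,q)[:1]:
        v,u=np.nonzero(r["pixels"]); print(" cut",r["p"],len(u),u.min(),u.max(),v.min(),v.max(),np.median(cv2.cvtColor(s["pixels"],cv2.COLOR_RGB2HSV)[r["pixels"]],0))
E
```

```text
[ 0.4202 -0.2973  0.28  ] [ 0.1826 -0.2297  0.7477] 19.0
px [[145, 147, 140], [60, 79, 65], [111, 112, 104]]
T [98, 227, 19, 8, 83] [[116, 232], [109, 234], [98, 229], [109, 227]]
T [465, 253, 25, 38, 123] [[465, 253], [489, 276], [489, 290]]
green_top [(0.68, array([ 0.433 , -0.2975,  0.1671]))]
 cut 0.79 964 347 380 138 191 [67. 59. 81.]
green_top [(0.57, array([ 0.434 , -0.2997,  0.1671]))]
 cut 0.96 899 456 490 253 306 [60. 46. 91.]
green_foot []
 cut 0.56 914 346 379 138 191 [67. 60. 80.]
green_foot [(0.71, array([ 0.534 , -0.2609,  0.0363]))]
 cut 0.91 879 456 490 254 306 [60. 46. 87.]
card_green []
 cut 0.92 885 347 379 138 190 [67. 60. 79.]
card_green [(0.85, array([ 0.5401, -0.2588,  0.0448]))]
 cut 0.62 942 456 490 254 307 [60. 45. 88.]
```

play_rows:
  motion:
    - [[0,-0.15,-1.6],0]
    - [[0,-0.15,-3.2],0]
    - [[0,-0.15,-4.8],0]
    - [[0,-0.15,-5.6],0]
    - [[0,-0.15,-6],0]
    - [[0,-0.15,-6],0]

```text
time_s: 20.2
tool_pos: [0.4199, -0.3002, 0.1282]
ee_rot: [-179.9, 0.1, 15.8]
contact_force: [-0.4, 0.1, -0.3]
grip_width: 0.7
grip_force: 0.0
```

play_rows:
  motion:
    - [[0,0,0],0]
    - [[0,0,0],0]
    - [[0,0,0],0]
    - [[0,0,0],0]
    - [[0,0,0],0]
    - [[0,0,0],0]
    - [[0,0,0],0]
    - [[0,0,0],0]
  fingers: 0
  squeeze: 20

```text
time_s: 21.0
tool_pos: [0.4204, -0.3005, 0.1299]
ee_rot: [-180.0, -0.0, 15.8]
contact_force: [-1.2, 2.5, 5.8]
grip_width: 0.096
grip_force: 20.1
```

play_rows:
  motion:
    - [[0.2,0.06,0.13],0]
    - [[0.41,0.11,0.26],0]
    - [[0.62,0.17,0.38],0]
    - [[0.84,0.23,0.48],0]
    - [[1.05,0.29,0.58],0]
    - [[1.27,0.35,0.67],0]
    - [[1.27,0.35,0.67],0]

```text
time_s: 21.7
tool_pos: [0.4526, -0.2906, 0.1458]
ee_rot: [-179.8, 0.0, 15.9]
contact_force: [-2.4, 6.2, 0.2]
grip_width: 0.088
grip_force: 24.9
```

```bash
cat > g.py <<'E'
from h import *
np.set_printoptions(precision=4,suppress=True)
S=viewer.snapshot("side");T=viewer.snapshot("top")
o=readout.get_obs();print(o["tool_pos"],o["ee_rot"][2],o["contact_force"],o["time_s"],o["grip_width"],o["grip_force"])
R={}
for q in("green_top","card_green"):
  for n,s in(("S",S),("T",T)):
    for r in finder.mark_of(s,q)[:1]:
        p=W(s,r["xyz"]); R[q,n]=p; print(q,n,round(r["p"],2),p)
a=[v for k,v in R.items() if k[0]=="green_top"]; b=[v for k,v in R.items() if k[0]!="green_top"]
if a and b:
    d=np.mean(a,0)-np.mean(b,0); print("len",np.linalg.norm(d),"tilt",np.degrees(np.arccos(d[2]/np.linalg.norm(d))),d)
# green edge directions in side picture
for r in finder.cut_out(S,"card_green")[:1]:
    v,u=np.nonzero(r["pixels"]); print("cut",round(r["p"],2),u.min(),u.max(),v.min(),v.max(),quad(r["pixels"].astype(int),1))
E
python3 g.py
```

```text
[ 0.4525 -0.2907  0.1458] 15.846762087752982 [-2.7964  6.0069  0.0355] 21.8 0.09558072853974987 25.2507421374321
green_top S 0.74 [ 0.4686 -0.2845  0.1823]
green_top T 0.91 [ 0.4646 -0.289   0.1822]
card_green S 0.71 [ 0.5637 -0.2532  0.0458]
card_green T 0.75 [ 0.5615 -0.2539  0.047 ]
len 0.169660629260342 tilt 36.782947892271906 [-0.096  -0.0332  0.1359]
cut 0.93 306 368 138 193 [[309, 186], [307, 193]]
```

The card mostly slid along the slot instead of turning. I'll draw it out and right it by pushing its low corner against the fixed tray's outer wall.

play_rows:
  motion:
    - [[-0.04,0.15,0.1],0]
    - [[-0.04,0.15,0.5],0]
    - [[-0.04,0.15,1.1],0]
    - [[-0.04,0.15,1.8],0]
    - [[-0.04,0.15,2.6],0]
    - [[-0.04,0.15,3.4],0]
    - [[-0.04,0.15,4.2],0]
    - [[-0.04,0.15,5],0]
    - [[-0.04,0.15,5.8],0]
    - [[-0.04,0.15,6.6],0]
    - [[-0.04,0.15,7.2],0]
    - [[-0.04,0.15,7.2],0]

```text
time_s: 23.25
tool_pos: [0.4523, -0.2896, 0.3302]
ee_rot: [179.6, -0.2, 15.8]
contact_force: [-0.1, 0.3, -0.9]
grip_width: 0.093
grip_force: 19.6
```

```bash
python3 g.py
```

```text
[ 0.4512 -0.2885  0.3264] 15.801751704498905 [ 0.7225  0.7173 -2.1749] 23.35 0.09462095362864298 19.5894992351532
green_top S 0.85 [ 0.4674 -0.2848  0.3664]
green_top T 0.7 [ 0.4677 -0.2852  0.3644]
card_green S 0.59 [ 0.5658 -0.2613  0.2318]
card_green T 0.68 [ 0.5636 -0.2561  0.2269]
len 0.16924259349097875 tilt 36.493581027636495 [-0.0972 -0.0263  0.1361]
cut 0.83 304 366 57 139 [[347, 57], [361, 67], [366, 92], [330, 139], [304, 120]]
```

play_rows:
  motion:
    - [[-0.2,0.8,0.3],1.2]
    - [[-0.4,1.8,0.3],2.5]
    - [[-0.6,2.8,0.3],3.8]
    - [[-0.86,3.8,0.3],5.1]
    - [[-0.86,4.8,0.3],6.4]
    - [[-0.86,5.3,0.3],7.7]
    - [[-0.86,5.3,0.2],9]
    - [[-0.86,5.3,0],10.3]
    - [[-0.86,5.3,-0.8],11.6]
    - [[-0.86,5.3,-2],12]
    - [[-0.86,5.3,-3.2],12]
    - [[-0.86,5.3,-4.4],12]

```text
time_s: 24.8
tool_pos: [0.4294, -0.1556, 0.2146]
ee_rot: [-180.0, 0.0, 87.8]
contact_force: [1.7, -0.8, -1.4]
grip_width: 0.092
grip_force: 19.8
```

play_rows:
  motion:
    - [[0,0,-1],0]
    - [[0,0,-2],0]
    - [[0,0,-2.6],0]
    - [[0,0,-2.6],0]
    - [[0,0,-2.6],0]

```text
time_s: 25.3
tool_pos: [0.4296, -0.1557, 0.1512]
ee_rot: [-180.0, -0.0, 87.8]
contact_force: [0.2, 0.5, -0.5]
grip_width: 0.089
grip_force: 19.8
```

```bash
python3 g.py; tail -3 g.py >/dev/null
python3 - <<'E'
from h import *
S=viewer.snapshot("side");save(S,"s8.png")
for r in finder.cut_out(S,"tray")[:2]:
    v,u=np.nonzero(r["pixels"]); print(r["p"],u.min(),u.max(),v.min(),v.max())
E
```

```text
[ 0.4303 -0.1562  0.1523] 87.81471873484914 [ 0.6462 -0.7033 -0.5179] 25.4 0.09181452208421097 19.824139773845673
green_top S 0.72 [ 0.4325 -0.1412  0.1904]
card_green T 0.56 [ 0.4368 -0.04    0.052 ]
len 0.17152029644338385 tilt 36.18321482145851 [-0.0043 -0.1012  0.1384]
cut 0.93 373 383 173 253 [[381, 173], [383, 212], [381, 252], [377, 253], [373, 249], [376, 175]]
0.94 324 416 257 290
```

play_rows:
  motion:
    - [[0,0,-0.4],0]
    - [[0,0.2,-0.78],0]
    - [[0,0.62,-0.78],0]
    - [[0,0.9,-0.65],0]
    - [[0,1.15,-0.52],0]
    - [[0,1.38,-0.42],0]
    - [[0,1.65,-0.32],0]
    - [[0,1.92,-0.22],0]
    - [[0,2.2,-0.14],0]
    - [[0,2.5,-0.06],0]
    - [[0,2.8,0],0]
    - [[0,3.05,0.03],0]

```text
time_s: 26.95
tool_pos: [0.4318, -0.0807, 0.1537]
ee_rot: [179.7, 0.2, 87.8]
contact_force: [1.7, -2.9, 8.5]
grip_width: 0.09
grip_force: 22.4
```

```bash
python3 g.py
```

```text
[ 0.4319 -0.0802  0.1537] 87.84988759702635 [ 0.8137 -1.9544  8.2528] 27.05 0.08884005167513442 22.628131806850433
green_top S 0.82 [ 0.4372 -0.0649  0.1932]
green_top T 0.67 [ 0.4302 -0.0626  0.1903]
card_green S 0.86 [ 0.4398 -0.037   0.0242]
card_green T 0.73 [0.4933 0.2143 0.0404]
len 0.22297186421252757 tilt 44.352544850103925 [-0.0328 -0.1524  0.1594]
cut 0.72 373 386 187 272 [[382, 187], [386, 212], [377, 272], [373, 244]]
```

Tilt is down to about 9°, which is close enough to level. I'll lift and carry it over the stand.

play_rows:
  motion:
    - [[0,-0.1,0.8],0]
    - [[0,-0.1,2.2],0]
    - [[0,-0.1,3.8],0]
    - [[0,0,5.4],0]
    - [[0.2,0.8,6.8],0]
    - [[0.7,2.2,7],0]
    - [[1.2,3.8,7],0]
    - [[1.7,5.4,7],0]
    - [[2.2,7,7],0]
    - [[2.5,8.4,7],0]
    - [[2.5,9.4,7],0]
    - [[2.5,9.9,7],0]
  squeeze: 30

```text
time_s: 28.5
tool_pos: [0.4915, 0.1701, 0.3252]
ee_rot: [-179.9, -0.0, 88.0]
contact_force: [0.5, -1.1, -1.2]
grip_width: 0.087
grip_force: 29.6
```

play_rows:
  motion:
    - [[0,0,-1],0]
    - [[0,0,-2],0]
    - [[0,0,-3],0]
    - [[0,0,-4],0]
    - [[0,0,-4.6],0]
    - [[0,0,-4.6],0]
    - [[0,0,-4.6],0]

```text
time_s: 29.2
tool_pos: [0.4921, 0.1676, 0.2117]
ee_rot: [-180.0, 0.0, 87.8]
contact_force: [0.9, 0.7, -1.1]
grip_width: 0.089
grip_force: 29.5
```

```bash
python3 g.py
python3 - <<'E'
from h import *
S=viewer.snapshot("side");T=viewer.snapshot("top")
f=lambda s,x,y:cv2.resize(s["pixels"][y:y+150,x:x+100],(400,600),interpolation=cv2.INTER_CUBIC)
cv2.imwrite('pics/p9.png',np.hstack([f(S,310,245),f(T,210,170)])[:,:,::-1])
E
```

```text
[0.4929 0.1679 0.213 ] 87.79294658966425 [-0.2949  0.0608 -0.5825] 29.3 0.09275219548116435 29.54811930656433
green_top S 0.96 [0.4953 0.1885 0.25  ]
green_top T 0.59 [0.4965 0.1836 0.2507]
card_green S 0.61 [0.4987 0.2084 0.0832]
card_green T 0.46 [0.4997 0.2135 0.0839]
len 0.16871209350236147 tilt 8.56051980878402 [-0.0033 -0.0249  0.1668]
cut 0.84 359 373 241 354 [[368, 241], [373, 279], [364, 354], [359, 311]]
```

play_rows:
  motion:
    - [[0,0,-0.5],0]
    - [[0,0,-0.9],0]
    - [[0,0,-1.2],0]
    - [[0,0,-1.35],0]
    - [[0,0,-1.45],0]
    - [[0,0,-1.52],0]
    - [[0,0,-1.52],0]
    - [[0,0,-1.52],0]

```text
time_s: 30.45
tool_pos: [0.4931, 0.1683, 0.1779]
ee_rot: [179.9, -0.0, 87.8]
contact_force: [-6.9, -1.2, 22.9]
grip_width: 0.089
grip_force: 38.6
```

```bash
python3 g.py
```

```text
[0.4931 0.1683 0.1779] 87.83568822300417 [-7.1602 -0.4206 22.877 ] 30.55 0.08933172618188484 38.59734356403351
green_top S 0.67 [0.4983 0.1861 0.2152]
green_top T 0.48 [0.4964 0.1849 0.2164]
card_green S 0.62 [0.4987 0.2093 0.0508]
len 0.16664369060299314 tilt 8.203604745322822 [-0.0013 -0.0237  0.1649]
cut 0.67 359 371 256 366 [[365, 256], [371, 289], [363, 366], [359, 311]]
```

play_rows:
  motion:
    - [[0,0,0.05],0]
    - [[-0.03,0.1,0.03],0]
    - [[-0.05,0.2,0.01],0]
    - [[-0.05,0.3,-0.01],0]
    - [[-0.05,0.4,-0.02],0]
    - [[-0.05,0.5,-0.03],0]
    - [[-0.05,0.5,-0.03],0]

```text
time_s: 31.5
tool_pos: [0.4924, 0.181, 0.1768]
ee_rot: [179.8, -0.0, 87.8]
contact_force: [-5.2, 0.1, 18.5]
grip_width: 0.088
grip_force: 32.6
```

```bash
python3 g.py
```

```text
[0.4924 0.181  0.1768] 87.83322569865844 [-3.8783 -0.4399 18.4998] 31.6 0.09303119003412444 32.60913133621216
green_top S 0.82 [0.4983 0.1995 0.2149]
green_top T 0.61 [0.4942 0.2108 0.0441]
card_green S 0.57 [0.4957 0.2116 0.0465]
card_green T 0.6 [0.4996 0.2141 0.0466]
len 0.08331163884271488 tilt 5.361290906966276 [-0.0014 -0.0077  0.0829]
cut 0.67 359 372 262 367 [[367, 262], [372, 301], [362, 367], [359, 322]]
```

play_rows:
  motion:
    - [[0,0.1,0],0]
    - [[0,0.2,-0.01],0]
    - [[0,0.3,-0.02],0]
    - [[0,0.4,-0.02],0]
    - [[0,0.4,-0.02],0]

```text
time_s: 32.35
tool_pos: [0.4923, 0.1904, 0.1755]
ee_rot: [179.8, 0.0, 87.8]
contact_force: [-2.0, -2.8, 14.7]
grip_width: 0.091
grip_force: 31.8
```

```bash
python3 g.py
python3 - <<'E'
from h import *
S=viewer.snapshot("side");T=viewer.snapshot("top")
f=lambda s,x,y:cv2.resize(s["pixels"][y:y+150,x:x+100],(400,600),interpolation=cv2.INTER_CUBIC)
cv2.imwrite('pics/p9.png',np.hstack([f(S,310,245),f(T,210,170)])[:,:,::-1])
E
```

```text
[0.4923 0.1904 0.1755] 87.83416432484657 [-3.5738 -2.4633 15.0284] 32.45 0.08952183601532876 31.774520874023438
green_top S 0.62 [0.4976 0.21   0.2151]
green_top T 0.56 [0.4989 0.2116 0.212 ]
card_green S 0.8 [0.4985 0.2122 0.0446]
len 0.16895537400036795 tilt 0.46707200421173345 [-0.0003 -0.0014  0.1689]
cut 0.8 359 373 267 370 [[368, 267], [373, 308], [362, 370], [359, 321]]
```

View pics/p9.png

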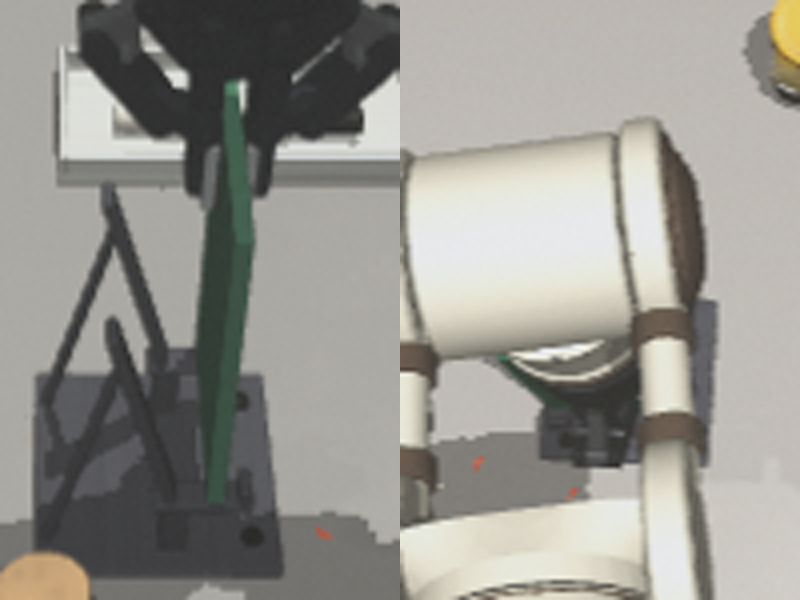

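The card stands level and square in the trough at side (364,368), with the marker in the tray behind it. I'll release and nudge its top back onto the slopes.

play_rows:
  motion:
    - [[0,0,0.05],0]
    - [[0,0,0.05],0]
    - [[0,0,0.05],0]
  fingers: 0.35

```text
time_s: 33.1
tool_pos: [0.4906, 0.1905, 0.1732]
ee_rot: [-180.0, 0.0, 87.8]
contact_force: [0.4, -0.7, -0.2]
grip_width: 0.351
grip_force: 0.0
```

play_rows:
  motion:
    - [[0.12,0,0],0]
    - [[0.26,0,0],0]
    - [[0.42,0,0],0]
    - [[0.58,0,0],0]
    - [[0.74,0,0],0]
    - [[0.9,-0.03,0],0]
    - [[1.06,-0.03,0],0]
    - [[1.22,-0.05,0],0]
    - [[1.38,-0.05,0],0]
    - [[1.52,-0.06,0],0]
    - [[1.64,-0.06,0],0]
    - [[1.7,-0.06,0],0]

```text
time_s: 34.3
tool_pos: [0.5336, 0.189, 0.1738]
ee_rot: [180.0, -0.0, 87.8]
contact_force: [0.9, -0.0, -0.7]
grip_width: 0.352
grip_force: 0.1
```

```bash
python3 g.py
```

```text
[0.5335 0.189  0.1738] 87.81122816266486 [ 0.819   0.2164 -0.9724] 34.4 0.351865574419753 0.08821394818369299
green_top S 0.85 [0.5484 0.2101 0.205 ]
green_top T 0.82 [0.5502 0.2085 0.2064]
card_green S 0.87 [0.4981 0.2112 0.0435]
card_green T 0.64 [0.4946 0.2129 0.0406]
len 0.17199362922131217 tilt 17.946792352712798 [ 0.0529 -0.0027  0.1636]
```

play_rows:
  motion:
    - [[0.1,0,0],0]
    - [[0.2,0,0],0]
    - [[0.2,0,0],0]

```text
time_s: 34.95
tool_pos: [0.5387, 0.189, 0.1738]
ee_rot: [180.0, -0.0, 87.8]
contact_force: [-0.2, 0.1, 0.5]
grip_width: 0.349
grip_force: 0.1
```

```bash
python3 g.py
```

```text
[0.5385 0.189  0.1738] 87.80938615964588 [0.1977 0.785  0.2168] 35.05 0.34662067595074275 0.13784498674795032
green_top S 0.56 [0.5542 0.2115 0.2041]
green_top T 0.8 [0.5518 0.208  0.2029]
card_green S 0.69 [0.4974 0.2109 0.0468]
len 0.16624656023859122 tilt 19.53754602549251 [ 0.0556 -0.0012  0.1567]
cut 0.79 329 364 268 370 [[333, 268], [361, 328], [364, 370], [359, 368], [330, 310]]
```

play_rows:
  motion:
    - [[0.12,0,0],0]
    - [[0.24,0,0],0]
    - [[0.36,0,0],0]
    - [[0.36,0,0],0]

```text
time_s: 35.7
tool_pos: [0.5478, 0.1889, 0.1737]
ee_rot: [180.0, 0.0, 87.8]
contact_force: [-0.7, 0.7, 1.1]
grip_width: 0.351
grip_force: 0.0
```

```bash
python3 g.py
```

```text
[0.5474 0.189  0.1737] 87.80855774834764 [ 0.4675 -0.0636 -0.0322] 35.8 0.34742751127488003 0.0
green_top S 0.84 [0.5555 0.2066 0.2045]
green_top T 0.76 [0.5555 0.2087 0.2018]
card_green S 0.86 [0.4977 0.2069 0.0449]
card_green T 0.19 [ 0.49   -0.2424  0.0025]
len 0.2945952335512729 tilt 52.48289308807576 [0.0616 0.2254 0.1794]
cut 0.83 329 363 268 368 [[330, 268], [361, 329], [363, 368], [330, 310]]
```

play_rows:
  motion:
    - [[0,0,0],0]
    - [[0,0,0],0]
    - [[0,0,0.3],0]
    - [[0,0,0.9],0]
    - [[0,0,1.8],0]
    - [[0,0,3],0]
    - [[0,0,4.5],0]
    - [[-0.5,0,5.5],0]
    - [[-2,0,6],0]
    - [[-3.5,0,6],0]
    - [[-4.5,0,6],0]
    - [[-4.5,0,6],0]
  fingers: 0.55

```text
time_s: 37.25
tool_pos: [0.433, 0.1895, 0.3258]
ee_rot: [179.9, -0.0, 87.9]
contact_force: [0.8, -0.2, 0.8]
grip_width: 0.549
grip_force: 0.0
```

```bash
python3 g.py
python3 - <<'E'
from h import *
for n in("side","top"):
    s=viewer.snapshot(n)
    for q in("card_red","card_blue","marker","tasting_glass","green_front"):
        print(n,q,[(round(r["p"],2),W(s,r["xyz"]).round(3)) for r in finder.mark_of(s,q)[:2]])
E
```

```text
[0.4352 0.1891 0.3253] 87.82396099394961 [ 0.031  -0.3933 -0.0876] 37.35 0.5487078617650832 0.0
green_top S 0.67 [0.5549 0.2077 0.2026]
card_green S 0.94 [0.4991 0.2093 0.0454]
card_green T 0.78 [0.4971 0.2138 0.0418]
len 0.1688855297500438 tilt 19.69502528982778 [ 0.0568 -0.0038  0.159 ]
cut 0.9 329 363 269 369 [[331, 269], [360, 327], [362, 369], [329, 309]]
side card_red [(0.73, array([ 0.539, -0.236,  0.011])), (0.67, array([ 0.524, -0.211,  0.014]))]
side card_blue []
side marker [(0.78, array([ 0.529,  0.348, -0.001])), (0.62, array([ 0.455, -0.01 ,  0.006]))]
side tasting_glass [(0.68, array([ 0.671,  0.017, -0.   ])), (0.17, array([ 0.451, -0.021,  0.002]))]
side green_front []
top card_red [(0.59, array([ 0.526, -0.211,  0.008]))]
top card_blue [(0.74, array([ 0.533, -0.234,  0.012]))]
top marker [(0.6, array([ 0.451, -0.005,  0.001]))]
top tasting_glass [(0.88, array([0.668, 0.014, 0.005])), (0.29, array([ 0.533, -0.234,  0.011]))]
top green_front [(0.25, array([ 0.533, -0.235,  0.012]))]
```

The card leans back 19.7° with its foot centred. The marker is in the tray, and the red card, blue card and glass haven't moved, so I'm handing in.

```bash
python3 -c "
from workcell import workorder
print(workorder.close_job())"
```

```text
the job is handed in; nothing more can be done
None
```

I've handed the job in, though it returned no pass/fail result: the green card leans back about 20° on the stand, centred and released, the marker is in the tray, and the last pictures show the red card, blue card and wine glass where they started.

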